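# Set the dough board up for rolling

### The arm

A 7-joint arm with a two-finger parallel gripper is mounted at the origin on the work surface. World frame = base frame: x ahead of the robot, y to its left, z up, the work surface at z = 0. Lengths are in m, angles in rad, forces in N, time in s.
With the tool pointing down it reaches from about 0.425 to 1.025 m from the base axis. Payload 9.4 kg.
Tool frame: the origin (TCP) lies between the finger pads; the fingertips stand 25 mm ahead of it and the grasp point (between the pads) lies 6 mm ahead of it; z points along the fingers, y is the direction in which the jaws open and shut (so a half turn about z gives the same grasp; the last joint's range is limited). The gripper opens to 93 mm and grips with 3 to 60 N. Pads are 15 mm wide; open, the fingers measure 128 mm over their backs; the gripper's body (75 mm by 188 mm) begins 65 mm behind the grasp point.
Start: joints at [1.078, 0.599, -0.003, 1.599, 0.002, 0.943, -0.08], TCP at [0.293, -0.663, 0.204] pointing down, gripper open.
Joint ranges: [-2.57, 2.57], [-0.35, 1.97], [-1.29, 1.29], [0.11, 2.56], [-1.05, 4.19], [0.11, 1.86], [-2.63, 2.63]. Speed limits (rad/s): [2.22, 2.22, 3.01, 3.01, 3.14, 3.14, 3.14].

### API

Orientations are given as a rotation vector (axis times angle).
In Python, from plant import state, grab_frame, calibration, job_done gives the robot as it stands.
- The arm moves only by the tool play_rows, never from a script. Its argument "steps" is a list of rows, each an object of numbers: "x", "y", "z": the shift along the tool's x, y, z in m; "rx", "ry", "rz": the turn, a rotation vector about the tool's x, y, z in rad. A call has 1 to 12 rows; each row shifts and turns the commanded pose from where the row before left it, along the tool's axes as they then stand; what a row does not reach is not made up. A row lasts 1/10 s, in which the tool goes at most 50 mm and 8.59 degrees, less where a joint would pass 70% of its speed; a pose out of reach is approached as far as the arm can. A call is refused whole if a number of a shift passes 0.05 or a number of a turn 0.15, either way. A call with a gripper value outside its range is refused whole. "gripper" is the finger opening in m, from 0 to 0.093, set as the call begins (left out, the last holds). The fingers move at their own pace and stop on an object; "squeeze" is the grip in N (left out, the last holds). Time passes only in rows, so rows that do not move let the fingers close. It gives the time, the measured TCP pose, the force and the opening at its end, in the units of the state.
- state(): the state, without advancing time (a new reading comes with each control period).
- grab_frame(name): name is "scene" or "top"; returns (picture, depth): 420x560x3 uint8, blue, green, red; 420x560 float32, m along the optical axis (not along the pixel's ray), 0 where there is no reading.
- calibration(name): a dict with "fx", "fy", "cx", "cy" (pixels), "eye" and "orientation" of the camera in the world. Camera axes: x right, y up, looking along -z (the intrinsics and any distortion apply to the point x, -y, -z); pixel columns grow to the right and rows downward; lengths in m; the calibration is good to about 2 mm. A picture is of the moment at which its call begins. calibration takes no time and is no camera call.
- job_done(): hands the job in, once; it reports no verdict.
The state is a dict: "clock": time; "joints": joint angles; "joint_velocities": joint speeds; "tau": joint torques, N m; "eef_pos": TCP position; "ee_rot": TCP orientation; "contact_force": force on the tool from outside, world axes, zero at the start; "ft_torque": the same for the moment, N m; "finger_gap": opening from 0.0 (shut) to 1.0 (fully open).
Only numpy, scipy, OpenCV 4.12 (cv2) and the standard library are available. Lean on these libraries where they do the work, as an engineer would, in place of code of your own. Each camera call takes 0.05 s, during which the arm holds its last target.

### The job

Get the dough board ready for rolling: lift the ramekin off it and set it down, not dropped, upright in the pie tin. Then slide the loose rolling guide, without picking it up, into the back left corner of the board (as seen from its open front), so that it lies flush along the left side with its far end hard against the back, the mirror image of the guide that is already home on the right. Leave everything else as it stands.

Things in the scene. Friction and masses are not known exactly. Their poses are not given: they have to be found in the camera images.
- board: Wooden dough board, fixed to the counter, 310 mm deep (its x, front to back) by 380 mm wide (its y). Origin under its centre at counter height; x points to the back, y to the left, z up. The rolling surface is 20 mm above the origin. A raised wooden edge 12 mm thick and 20 mm high (top 40 mm above the origin) runs along the back, left and right sides; the front (-x) is open. The inner face of the back edge is at x = +143 mm, those of the sides at y = +178 and -178 mm.
- guide_mid (a point): The loose rolling guide: a flat aluminium bar 200 mm long (x), 30 mm wide (y), 12 mm high (z), 0.2 kg, lying askew (up to about 17 degrees) on the middle of the board. This point is its centre, 6 mm above its underside; axes along length, width, height, with x towards the back of the board.
- right_guide_mid (a point): The second rolling guide, the same bar, loose but already home in the back right corner: flush along the right side, its end against the back. Point and axes as for the loose guide. To be left alone.
- ramekin_mid (a point): Small white ceramic ramekin, upright, outer diameter 64 mm, 45 mm high, open on top, wall 4 mm, 0.16 kg. It stands on the board between the loose guide and the left side. This point is on its axis, half-way up (22.5 mm above its underside).
- pie_tin: Round shallow aluminium pie tin standing on the counter beside the board, to its left or right. Origin at the centre of its underside. Outer diameter 132 mm at the bottom, flaring to 182 mm at the rim, 35 mm high; flat floor 3 mm thick, inner floor diameter about 126 mm.
- bowl: Bystander: steel bowl, 170 mm across, 75 mm high, on the other side of the board from the pie tin. Origin under its centre.
- scraper: Bystander: bench scraper lying flat, blade 85 x 150 mm, wooden handle 22 mm high. Origin under its centre.
- brush: Bystander: pastry brush lying on the counter. Origin on its underside.
- scoop: Bystander: steel measuring scoop, 68 mm across, 45 mm high, with a flat handle 85 mm long to its +y. Origin under the centre of the cup.
- clip: Bystander: red silicone pastry-mat clip, an open C 75 mm long and about 50 mm high. Origin under its centre.
Things that resemble listed ones, but are neither listed nor needed, are in the scene too. There is more than one size of the part that bears ramekin_mid; the job needs the largest.

How it is judged:
At the end, for the whole second after the job is handed in: The loose guide lies flat in the board's back left corner: within 3 mm of the left edge and 3 mm of the back edge, parallel to the side within 0.02 rad. The ramekin stands upright, released, on the pie tin's floor. The right-hand guide has moved under 5 mm (y of guide_mid in the frame of board above 0.16 m and x of guide_mid in the frame of board above 0.04 m and angle between the x axis of guide_mid and the x axis of board, either way round below 0.02 rad and angle between guide_mid's own z axis and vertical below 0.03 rad and z of guide_mid in the frame of board below 0.028 m and horizontal distance between ramekin_mid and pie_tin below 0.04 m and z of ramekin_mid in the frame of pie_tin below 0.03 m and angle between ramekin_mid's own z axis and vertical below 0.1 rad and contact force between the fingers and ramekin below 0.1 N and distance of right_guide_mid from where it was at the start of the episode below 0.005 m); the robot touches nothing.
It fails at once if the loose guide is picked up off the board (z of guide_mid in the frame of board above 0.041 m).
It fails at once if the ramekin is tipped over (angle between ramekin_mid's own z axis and vertical above 0.6 rad).
It fails at once if the ramekin is dropped or flung (moves faster than 0.6 m/s out of the fingers) (contact force between the fingers and ramekin below 0.1 N and linear speed of ramekin above 0.6 m/s).
It fails at once if the pie tin is knocked more than 30 mm out of place (distance of pie_tin from where it was at the start of the episode above 0.03 m).
It fails at once if a bystander is knocked out of place (20 mm; the right-hand guide 10 mm) (distance of right_guide_mid from where it was at the start of the episode above 0.01 m or distance of any of bowl, scraper, brush, scoop, clip from where it was at the start of the episode above 0.02 m).
It also fails if it takes over 72 s, if anything falls off the work surface, if the arm or the gripper's body presses on something with over 40 N, if the wrist force passes 120 N, or if a joint passes its speed limit or range.

## Working session

There is one attempt and no reset: what is moved stays moved. The work goes in short steps, Python scripts to look and compute and a tool call to move; the robot and the scene stay as the last step left them, time stands still between calls to the robot, and variables do not carry over. Pictures are saved under pics/ and viewed, and the job is handed in when it is done.

Besides the shell and the picture viewer there is one more tool, called after "Emit:" as a command line: name --argument value ..., lists and objects as JSON in quotes. play_rows: Moves the arm, as the interface text tells. Its arguments: {"type":"object","properties":{"steps":{"type":"array","items":{"type":"object","properties":{"x":{"type":"number"},"y":{"type":"number"},"z":{"type":"number"},"rx":{"type":"number"},"ry":{"type":"number"},"rz":{"type":"number"}}}},"gripper":{"type":"number"},"squeeze":{"type":"number"}},"required":["steps"]}

```bash
ls; mkdir -p pics; python3 - <<'E'
from plant import *
import cv2,numpy as np
print(state())
for n in ("scene","top"):
    p,d=grab_frame(n); cv2.imwrite(f"pics/{n}0.png",p); np.save(f"{n}0_d.npy",d); c=calibration(n); print(c)
E
```

```text
pics
{'clock': 0.0, 'joints': array([ 1.07829423,  0.60010275, -0.00257612,  1.60008585,  0.00177326,
        0.94289146, -0.07979946]), 'joint_velocities': array([ 0.00022148,  0.00132052,  0.00028857, -0.00027948,  0.00082357,
       -0.0014634 , -0.00173258]), 'tau': array([-4.15728294e-06, -7.65077090e+01,  1.49753194e+00, -2.52357030e+01,
       -5.23564545e-02,  1.70932920e-02,  1.25335864e-04]), 'eef_pos': array([ 0.29265886, -0.66277741,  0.20319139]), 'ee_rot': array([-3.07252040e+00, -6.48258430e-01,  6.29590106e-04]), 'contact_force': array([ 0.64917686, -0.31460118, -0.10029259]), 'ft_torque': array([-0.01452031, -0.02683499,  0.01668002]), 'finger_gap': 0.9992373841515612}
{'fx': 458.2856659439664, 'fy': 458.2856659439664, 'cx': 276.6170607650324, 'cy': 212.1006535086831, 'eye': array([ 1.21052078, -0.59372709,  0.62368119]), 'orientation': array([0.95779465, 0.42098481, 0.79166308])}
{'fx': 414.87054587562426, 'fy': 414.87054587562426, 'cx': 277.5162073148508, 'cy': 206.18182335512614, 'eye': array([0.34570443, 0.00543109, 0.99901928]), 'orientation': array([ 0.15748769, -0.17467835, -1.67631624])}
```

View pics/scene0.png

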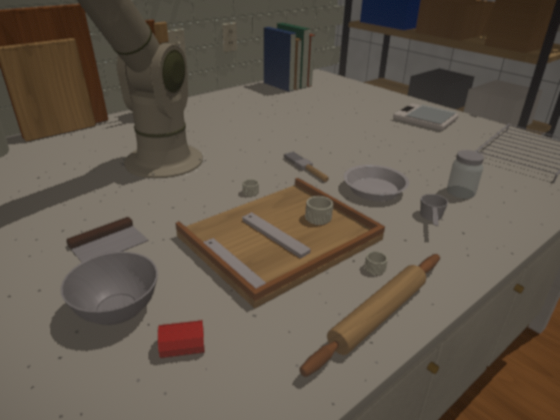

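View pics/top0.png

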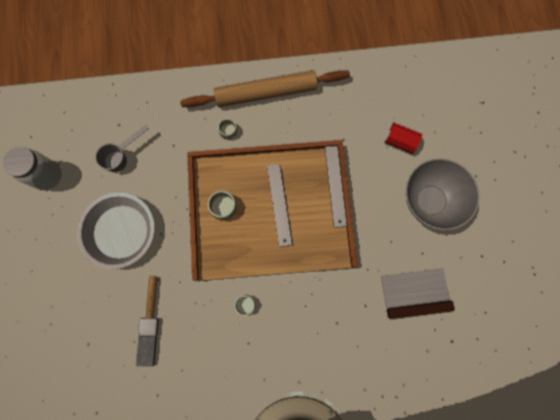

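The board sits mid-frame in the top view, corners about (188,153), (342,143), (355,265), (194,278). The ramekin on it is at (222,206), the loose guide runs (274,166)-(285,244), the tin is at (117,232), and small decoy ramekins are at (228,129) and (246,305).

```bash
cat > h.py <<'E'
import numpy as np,cv2
from scipy.spatial.transform import Rotation as R
from plant import *
def cloud(n,d):
    c=calibration(n); v,u=np.mgrid[:420,:560]
    q=np.stack([(u-c['cx'])/c['fx'],-(v-c['cy'])/c['fy'],-np.ones_like(u,float)],-1)*d[...,None]
    return q@R.from_rotvec(c['orientation']).as_matrix().T+c['eye']
def ray(n,uv,z):
    c=calibration(n); uv=np.atleast_2d(uv).astype(float)
    q=np.stack([(uv[:,0]-c['cx'])/c['fx'],-(uv[:,1]-c['cy'])/c['fy'],-np.ones(len(uv))],-1)@R.from_rotvec(c['orientation']).as_matrix().T
    return (c['eye']+q*((z-c['eye'][2])/q[:,2])[:,None])[:,:2]
E
python3 - <<'E'
from h import *
p=cv2.imread('pics/top0.png'); d=np.load('top0_d.npy'); P=cloud('top',d)
for uv in [(100,350),(400,350),(450,100),(240,230),(310,220),(278,190),(335,180),(222,206),(120,232),(192,220),(260,149),(350,240)]:
    print(uv,P[uv[1],uv[0]].round(4),p[uv[1],uv[0]])
cv2.imwrite('pics/crop0.png',cv2.resize(p[130:290,90:370],None,fx=2.8,fy=2.8,interpolation=cv2.INTER_CUBIC))
s=cv2.imread('pics/scene0.png');cv2.imwrite('pics/crop1.png',cv2.resize(s[160:300,170:440],None,fx=2.9,fy=2.9,interpolation=cv2.INTER_CUBIC))
E
```

```text
(100, 350) [2.664e-01 4.250e-01 2.000e-04] [115 135 148]
(400, 350) [ 0.1898 -0.2581  0.002 ] [116 137 149]
(450, 100) [ 0.7865 -0.4953 -0.001 ] [116 136 150]
(240, 230) [0.5042 0.0786 0.0187] [ 67 112 155]
(310, 220) [ 0.5091 -0.0903  0.021 ] [ 64 107 148]
(278, 190) [ 0.5888 -0.0222  0.0306] [136 146 158]
(335, 180) [ 0.5975 -0.1616  0.033 ] [130 141 153]
(222, 206) [0.5667 0.116  0.0218] [139 168 166]
(120, 232) [0.5349 0.3699 0.0008] [153 164 165]
(192, 220) [0.5371 0.1868 0.0396] [ 35  65 117]
(260, 149) [0.6948 0.0101 0.0365] [ 30  58 108]
(350, 240) [ 0.4487 -0.1746  0.0405] [ 32  62 113]
```

View pics/crop0.png

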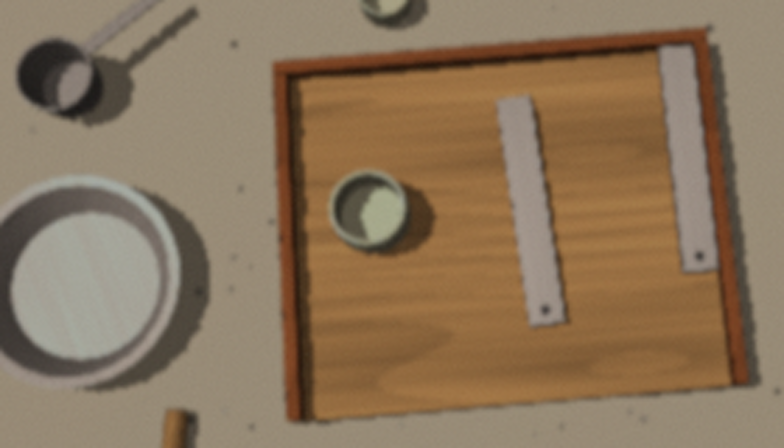

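View pics/crop1.png

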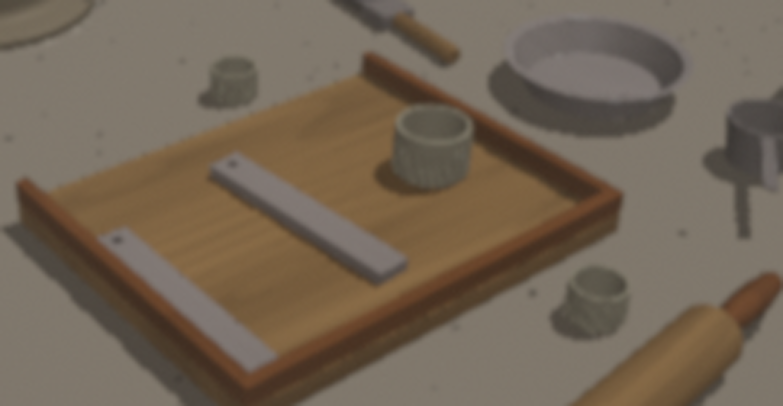

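```bash
cat > meas.py <<'E'
from h import *
def rim(p,d):
    P=cloud('top',d); hsv=cv2.cvtColor(p,cv2.COLOR_BGR2HSV)
    b,g,r=[p[...,i].astype(float) for i in range(3)]
    m=(r/(g+1)>1.6)&(r>90)&(abs(P[...,2]-.04)<.008)
    v,u=np.nonzero(m); ok=(P[v,u,0]>.35)&(P[v,u,0]<.75)&(abs(P[v,u,1])<.3)
    return m,np.c_[u,v][ok]
def line(q):
    vx,vy,x0,y0=cv2.fitLine(q.astype(np.float32),cv2.DIST_HUBER,0,.001,.001).ravel(); return np.array([vx,vy]),np.array([x0,y0])
def blob(m,near):
    n,l,s,c=cv2.connectedComponentsWithStats(m.astype(np.uint8)); 
    i=1+np.argmin([np.hypot(*(c[k]-near))+(1e4 if s[k,4]<80 else 0) for k in range(1,n)]); return l==i
E
python3 - <<'E'
from meas import *
p=cv2.imread('pics/top0.png'); d=np.load('top0_d.npy'); P=cloud('top',d)
m,uv=rim(p,d); cv2.imwrite('pics/m0.png',m*255); q=ray('top',uv,.04)
print(len(q),q.min(0),q.max(0))
# coarse: split
L=q[(q[:,1]>.15)&(q[:,0]<.66)];Rr=q[(q[:,1]<-.14)&(q[:,0]<.66)];B=q[(q[:,0]>.67)&(q[:,1]<.16)&(q[:,1]>-.15)]
for n,k in (('L',L),('R',Rr),('B',B)):
    v,o=line(k); n_=np.array([-v[1],v[0]]); r=(k-o)@n_; print(n,len(k),v,o,'width pct',np.percentile(r,[2,50,98]), 'ang',np.arctan2(v[1],v[0]))
# guides
b,g,r=[p[...,i].astype(float) for i in range(3)]
gm=(r-b<35)&(r>110)&(P[...,2]>.024)&(P[...,2]<.045)
for near in ((280,205),(336,187)):
    mm=blob(gm,np.array(near)); v,u=np.nonzero(mm); w=ray('top',np.c_[u,v],.032)
    rect=cv2.minAreaRect((w*1000).astype(np.float32)); vv,o=line(w); print('guide',mm.sum(),rect,vv,np.arctan2(vv[1],vv[0]))
E
```

```text
1417 [ 0.38820835 -0.18898507] [0.7039166  0.19378486]
L 384 [ 0.9995657  -0.02946712] [0.525884   0.18666053] width pct [-3.90677431e-03  5.13690516e-05  3.94120163e-03] ang -0.029471388
R 483 [ 0.9995444  -0.03018244] [ 0.5195895  -0.17963232] width pct [-4.82464046e-03  7.75489939e-06  4.86977627e-03] ang -0.030187024
B 384 [0.03150927 0.99950343] [0.69492805 0.0021329 ] width pct [-3.87726630e-03  5.19816048e-05  3.99994151e-03] ang 1.5392818
guide 975 ((553.05029296875, -20.47532081604004), (198.24667358398438, 29.06549644470215), 2.1344199180603027) [0.9993524  0.03598309] 0.035990864
guide 979 ((583.79736328125, -159.86720275878906), (30.23045539855957, 198.6165771484375), 88.31832885742188) [ 0.9995849  -0.02880918] -0.02881317[ WARN:0@0.595] global loadsave.cpp:1063 imwrite_ Unsupported depth image for selected encoder is fallbacked to CV_8U.
```

```bash
python3 - <<'E'
from meas import *
p=cv2.imread('pics/top0.png'); d=np.load('top0_d.npy'); P=cloud('top',d)
def circ(mask,z,near,rad):
    v,u=np.nonzero(mask); w=ray('top',np.c_[u,v],z); w=w[np.hypot(*(w-near).T)<rad]
    (c,r)=cv2.minEnclosingCircle((w*1000).astype(np.float32)); 
    e=cv2.fitEllipse(cv2.convexHull((w*1000).astype(np.float32))); return len(w),c,r,e
Z=P[...,2]
print('ramekin',circ((Z>.055)&(Z<.075),.065,(.565,.116),.06))
print('tin',circ((Z>.027)&(Z<.045),.035,(.53,.375),.12))
# tin floor: depth based
mm=(abs(Z-.002)<.005)
# scene cam
s=cv2.imread('pics/scene0.png'); S=cloud('scene',np.load('scene0_d.npy')); W=S.reshape(-1,3)
for n,near,lo,hi,rad in (('ram',(.565,.116),.058,.075,.05),('tin',(.53,.375),.028,.045,.12),('guide',(.553,-.02),.029,.04,.12)):
    k=(W[:,2]>lo)&(W[:,2]<hi)&(np.hypot(W[:,0]-near[0],W[:,1]-near[1])<rad); w=W[k]
    print(n,k.sum(),w.mean(0),w.min(0),w.max(0))
    if n!='guide': print(cv2.fitEllipse(cv2.convexHull((w[:,:2]*1000).astype(np.float32))))
    else: print(cv2.minAreaRect((w[:,:2]*1000).astype(np.float32)))
E
```

```text
ramekin (182, (561.424072265625, 112.81470489501953), 32.94024658203125, ((561.6740112304688, 113.03914642333984), (62.96091842651367, 65.01538848876953), 130.36798095703125))
tin (1259, (535.2117919921875, 368.61322021484375), 90.54450225830078, ((535.1450805664062, 368.66827392578125), (179.62136840820312, 180.03173828125), 127.78988647460938))
ram 143 [0.56473002 0.11087617 0.06141697] [0.53053984 0.07838363 0.0580181 ] [0.59598196 0.14493861 0.0650333 ]
((563.8806762695312, 111.2297134399414), (62.95619201660156, 65.70671081542969), 23.936025619506836)
tin 379 [0.52815953 0.38122903 0.03153001] [0.44459764 0.27527431 0.02803697] [0.62715278 0.4579687  0.03629652]
((535.2166748046875, 366.99163818359375), (179.63787841796875, 182.2939453125), 38.06830978393555)
guide 646 [ 0.56358123 -0.01123302  0.0310282 ] [ 0.4549292  -0.04102045  0.0290063 ] [0.65689012 0.0935491  0.03992184]
((553.6484985351562, 26.64435577392578), (202.4734649658203, 130.8590850830078), 2.2463512420654297)
```

The measured sizes match the given ones: ramekin 64 mm, tin 180 mm, guide 198×29 mm. I'll turn the jaws along world x first.

Emit:
play_rows --steps '[{"rz":-0.144},{"rz":-0.144},{"rz":-0.144},{"rz":-0.144},{"rz":-0.144},{"rz":-0.144},{"rz":-0.144},{"rz":-0.144}]' --gripper 0.093

```text
invalid input
```

Emit:
play_rows --steps '[{"rz":-0.144},{"rz":-0.144},{"rz":-0.144},{"rz":-0.144},{"rz":-0.144},{"rz":-0.144},{"rz":-0.144},{"rz":-0.144}]'

```text
invalid input
```

Emit:
play_rows --steps '[{"x":0,"y":0,"z":0,"rx":0,"ry":0,"rz":-0.14}]'

```text
clock: 0.2
eef_pos: [0.293, -0.6628, 0.2034]
ee_rot: [-3.02, -0.863, 0.001]
contact_force: [-0.0, -0.4, -0.4]
finger_gap: 0.998
```

Emit:
play_rows --steps '[{"x":0.04,"y":0,"z":0,"rx":0,"ry":0,"rz":-0.145},{"x":0.04,"y":0,"z":0,"rx":0,"ry":0,"rz":-0.145},{"x":0.04,"y":0,"z":0,"rx":0,"ry":0,"rz":-0.145},{"x":0.04,"y":0,"z":0,"rx":0,"ry":0,"rz":-0.145},{"x":0.04,"y":0,"z":0,"rx":0,"ry":0,"rz":-0.145},{"x":0.04,"y":0,"z":0,"rx":0,"ry":0,"rz":-0.145},{"x":0.04,"y":0,"z":0,"rx":0,"ry":0,"rz":-0.145}]'

```text
clock: 0.9
eef_pos: [0.4408, -0.4368, 0.2036]
ee_rot: [-2.214, -2.229, -0.001]
contact_force: [0.1, -0.4, -0.3]
finger_gap: 1.003
```

Emit:
play_rows --steps '[{"x":0.045,"y":0.01,"z":0,"rx":0,"ry":0,"rz":0},{"x":0.045,"y":0.01,"z":0,"rx":0,"ry":0,"rz":0},{"x":0.045,"y":0.01,"z":0,"rx":0,"ry":0,"rz":0},{"x":0.045,"y":0.01,"z":0,"rx":0,"ry":0,"rz":0},{"x":0.045,"y":0.01,"z":0,"rx":0,"ry":0,"rz":0},{"x":0.045,"y":0.01,"z":0,"rx":0,"ry":0,"rz":0},{"x":0.045,"y":0.01,"z":0,"rx":0,"ry":0,"rz":0},{"x":0.045,"y":0.01,"z":0,"rx":0,"ry":0,"rz":0},{"x":0.045,"y":0.01,"z":0,"rx":0,"ry":0,"rz":0},{"x":0.045,"y":0.01,"z":0,"rx":0,"ry":0,"rz":0},{"x":0.045,"y":0.01,"z":0,"rx":0,"ry":0,"rz":0},{"x":0.045,"y":0.01,"z":0,"rx":0,"ry":0,"rz":0}]'

```text
clock: 2.1
eef_pos: [0.5599, 0.103, 0.2038]
ee_rot: [-2.221, -2.221, 0.001]
contact_force: [0.5, -0.4, -0.6]
finger_gap: 0.999
```

Emit:
play_rows --steps '[{"x":0,"y":0,"z":0,"rx":0,"ry":0,"rz":0},{"x":0,"y":0,"z":0,"rx":0,"ry":0,"rz":0}]'

```text
clock: 2.3
eef_pos: [0.5595, 0.1024, 0.2036]
ee_rot: [-2.218, -2.224, 0.001]
contact_force: [-1.2, 0.2, -0.3]
finger_gap: 1.001
```

Emit:
play_rows --steps '[{"x":0.0095,"y":0.0025,"z":0.02,"rx":0,"ry":0,"rz":0},{"x":0,"y":0,"z":0.03,"rx":0,"ry":0,"rz":0},{"x":0,"y":0,"z":0.03,"rx":0,"ry":0,"rz":0},{"x":0,"y":0,"z":0.025,"rx":0,"ry":0,"rz":0},{"x":0,"y":0,"z":0.015,"rx":0,"ry":0,"rz":0},{"x":0,"y":0,"z":0.015,"rx":0,"ry":0,"rz":0},{"x":0,"y":0,"z":0.015,"rx":0,"ry":0,"rz":0},{"x":0,"y":0,"z":0,"rx":0,"ry":0,"rz":0}]'

```text
clock: 3.1
eef_pos: [0.5612, 0.1084, 0.0523]
ee_rot: [-2.223, -2.218, 0.006]
contact_force: [-0.2, -0.6, -0.3]
finger_gap: 0.998
```

Emit:
play_rows --steps '[{"x":0,"y":0,"z":0,"rx":0,"ry":0,"rz":0},{"x":0,"y":0,"z":0,"rx":0,"ry":0,"rz":0},{"x":0,"y":0,"z":0,"rx":0,"ry":0,"rz":0},{"x":0,"y":0,"z":0,"rx":0,"ry":0,"rz":0},{"x":0,"y":0,"z":0,"rx":0,"ry":0,"rz":0},{"x":0,"y":0,"z":0,"rx":0,"ry":0,"rz":0},{"x":0,"y":0,"z":0,"rx":0,"ry":0,"rz":0},{"x":0,"y":0,"z":0,"rx":0,"ry":0,"rz":0}]' --gripper 0.05 --squeeze 12

```text
clock: 3.9
eef_pos: [0.5623, 0.1108, 0.054]
ee_rot: [-2.221, -2.221, 0.0]
contact_force: [-0.3, 1.4, 0.7]
finger_gap: 0.536
```

Opening 50 mm means it isn't holding a 64 mm ramekin, so I'm looking.

```bash
python3 - <<'E'
from h import *
s=state();print(s['finger_gap'],s['contact_force'])
a,d=grab_frame('scene'); b,d2=grab_frame('top')
cv2.imwrite('pics/v1.png',np.vstack([cv2.resize(a[130:300,170:440],(540,340)),cv2.resize(b[130:260,150:350],(400,260)).copy() if 0 else cv2.resize(b[130:260,130:400],(540,260))]))
print(state()['finger_gap'])
E
```

```text
0.5364683158627892 [-0.28570762  1.38344531  0.73942542]
0.5400766200667838
```

View pics/v1.png

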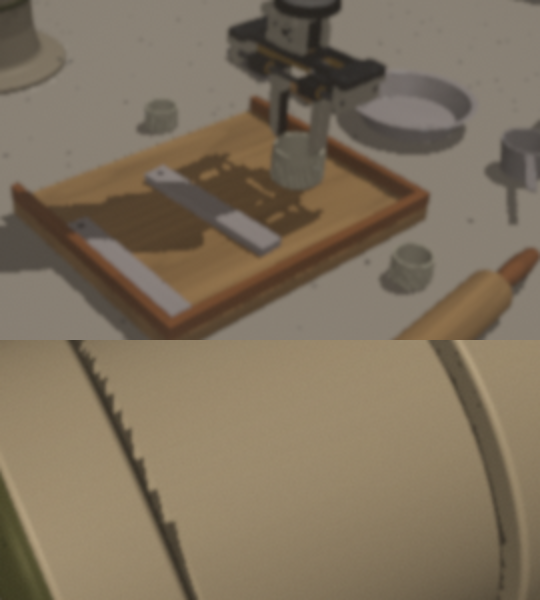

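```bash
python3 - <<'E'
from h import *
a,d=grab_frame('scene')
cv2.imwrite('pics/v2.png',cv2.resize(a[130:240,270:420],None,fx=5,fy=5,interpolation=cv2.INTER_CUBIC))
W=cloud('scene',d).reshape(-1,3)
k=(np.hypot(W[:,0]-.562,W[:,1]-.112)<.07)
for lo in np.arange(.025,.11,.01):
    w=W[k&(W[:,2]>lo)&(W[:,2]<lo+.01)]; print(lo.round(3),len(w),w.min(0).round(3),w.max(0).round(3))
E
```

```text
0.025 151 [0.535 0.078 0.025] [0.597 0.181 0.035]
0.035 160 [0.534 0.075 0.035] [0.596 0.18  0.045]
0.045 155 [0.533 0.078 0.045] [0.598 0.139 0.055]
0.055 162 [0.533 0.078 0.055] [0.597 0.138 0.065]
0.065 31 [0.526 0.098 0.066] [0.598 0.116 0.075]
0.075 59 [0.523 0.097 0.075] [0.602 0.118 0.085]
0.085 71 [0.523 0.097 0.085] [0.603 0.118 0.095]
0.095 67 [0.523 0.098 0.095] [0.604 0.117 0.105]
0.105 75 [0.522 0.098 0.105] [0.604 0.117 0.115]
```

View pics/v2.png

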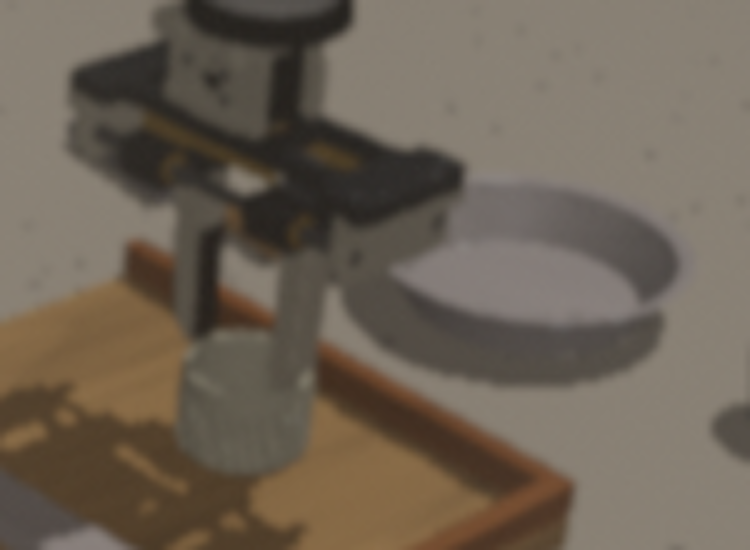

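```bash
cat >> h.py <<'E'
def proj(n,X):
    c=calibration(n); q=(np.atleast_2d(X)-c['eye'])@R.from_rotvec(c['orientation']).as_matrix()
    return np.c_[c['cx']+c['fx']*q[:,0]/-q[:,2], c['cy']-c['fy']*q[:,1]/-q[:,2]]
E
python3 - <<'E'
from h import *
s=state();print(s['eef_pos'],s['finger_gap'],s['contact_force'])
a,d=grab_frame('scene');W=cloud('scene',d)
f=lambda X:((proj('scene',X)-[270,130])*5).round(0)
print(f([[.523,.112,.029],[.54,.112,.029],[.604,.112,.029],[.587,.112,.029],[.604,.112,.065],[.594,.112,.065],[.53,.112,.065],[.562,.112,.065],[.562,.112,.02]]))
for y in range(186,226,3):
    print(y,[tuple((W[y,x]*1000).astype(int)) for x in (324,327,330)])
E
```

```text
[0.56237234 0.11076669 0.0539647 ] 0.5384109699258256 [ 0.47194164 -1.13097156 -0.46293528]
[[184. 389.]
 [208. 403.]
 [302. 458.]
 [276. 443.]
 [308. 394.]
 [292. 385.]
 [198. 333.]
 [244. 358.]
 [238. 437.]]
186 [(np.int64(432), np.int64(269), np.int64(0)), (np.int64(595), np.int64(99), np.int64(126)), (np.int64(603), np.int64(99), np.int64(129))]
189 [(np.int64(442), np.int64(259), np.int64(-2)), (np.int64(595), np.int64(99), np.int64(118)), (np.int64(602), np.int64(102), np.int64(120))]
192 [(np.int64(455), np.int64(246), np.int64(-2)), (np.int64(595), np.int64(100), np.int64(110)), (np.int64(604), np.int64(101), np.int64(113))]
195 [(np.int64(511), np.int64(184), np.int64(35)), (np.int64(596), np.int64(100), np.int64(103)), (np.int64(602), np.int64(103), np.int64(104))]
198 [(np.int64(587), np.int64(101), np.int64(90)), (np.int64(596), np.int64(101), np.int64(94)), (np.int64(602), np.int64(104), np.int64(95))]
201 [(np.int64(588), np.int64(100), np.int64(83)), (np.int64(598), np.int64(100), np.int64(87)), (np.int64(601), np.int64(106), np.int64(86))]
204 [(np.int64(590), np.int6
[... 411 characters left out ...]
64(592), np.int64(99), np.int64(52)), (np.int64(593), np.int64(108), np.int64(49)), (np.int64(594), np.int64(118), np.int64(45))]
216 [(np.int64(595), np.int64(97), np.int64(46)), (np.int64(595), np.int64(108), np.int64(41)), (np.int64(594), np.int64(120), np.int64(36))]
219 [(np.int64(593), np.int64(100), np.int64(35)), (np.int64(595), np.int64(109), np.int64(33)), (np.int64(594), np.int64(121), np.int64(27))]
222 [(np.int64(593), np.int64(101), np.int64(26)), (np.int64(596), np.int64(108), np.int64(25)), (np.int64(594), np.int64(122), np.int64(18))]
225 [(np.int64(594), np.int64(101), np.int64(18)), (np.int64(599), np.int64(106), np.int64(18)), (np.int64(602), np.int64(113), np.int64(17))]
```

```bash
python3 - <<'E'
from h import *
a,d=grab_frame('scene');W=cloud('scene',d)
for col in (310,316,328,334,345,355):
  print(col,[tuple(int(t*1000) for t in W[y,col]) for y in range(140,214,5)])
d=np.load('scene0_d.npy')
k=W.reshape(-1,3);k=k[(k[:,2]>.066)&(np.hypot(k[:,0]-.562,k[:,1]-.112)<.12)]
h=np.histogram(k[:,2],np.arange(.066,.26,.006));print(h[0])
for lo in np.arange(.066,.25,.012):
    w=k[(k[:,2]>lo)&(k[:,2]<lo+.012)]
    if len(w):print(lo.round(3),w.min(0).round(3),w.max(0).round(3))
E
```

```text
310 [(558, 72, 233), (539, 93, 209), (546, 86, 201), (546, 88, 188), (550, 84, 178), (552, 83, 167), (535, 102, 142), (535, 102, 129), (535, 104, 115), (539, 101, 104), (536, 105, 88), (535, 107, 73), (535, 108, 59), (535, 109, 44), (564, 80, 54)]
316 [(573, 75, 237), (561, 89, 218), (561, 90, 206), (563, 89, 195), (569, 84, 186), (320, 349, -1), (575, 79, 165), (379, 289, 6), (391, 278, -1), (412, 257, -1), (484, 182, 38), (485, 182, 24), (537, 127, 53), (540, 125, 40), (580, 84, 60)]
328 [(573, 114, 227), (572, 116, 214), (573, 116, 202), (566, 126, 185), (598, 91, 194), (605, 84, 187), (605, 86, 174), (613, 78, 168), (614, 79, 156), (597, 99, 130), (600, 98, 118), (598, 101, 103), (599, 101, 90), (600, 102, 76), (597, 107, 59)]
334 [(577, 128, 225), (579, 128, 213), (578, 130, 200), (586, 123, 193), (586, 125, 180), (619, 88, 191), (632, 74, 189), (616, 95, 163), (632, 78, 163), (605, 111, 128), (603, 115, 113), (484, 256, -2), (547, 184, 36), (553, 179, 26), (558, 174, 15)]
345 [(241, 571, -2), (269, 539, -2), (299, 506, -1), (325, 477, -2), (618, 125, 192), (637, 103, 193), (654
[... 550 characters left out ...]
 0.118 0.078]
0.078 [0.523 0.097 0.078] [0.603 0.117 0.09 ]
0.09 [0.522 0.098 0.09 ] [0.604 0.117 0.102]
0.102 [0.521 0.097 0.102] [0.606 0.118 0.114]
0.114 [0.522 0.096 0.114] [0.605 0.12  0.126]
0.126 [0.521 0.098 0.126] [0.607 0.118 0.138]
0.138 [0.52  0.095 0.138] [0.615 0.119 0.149]
0.15 [0.477 0.072 0.15 ] [0.65  0.144 0.162]
0.162 [0.476 0.07  0.162] [0.651 0.144 0.174]
0.174 [0.469 0.072 0.174] [0.657 0.144 0.186]
0.186 [0.468 0.071 0.186] [0.657 0.145 0.198]
0.198 [0.519 0.085 0.198] [0.581 0.132 0.21 ]
0.21 [0.521 0.088 0.21 ] [0.581 0.133 0.222]
0.222 [0.523 0.071 0.222] [0.58  0.13  0.234]
0.234 [0.521 0.071 0.234] [0.602 0.128 0.246]
0.246 [0.527 0.07  0.246] [0.6   0.143 0.258]
```

The camera shows the fingertips ending at z≈0.067 and the gripper body starting at z≈0.15. The reported TCP height would put them at 0.029 and 0.113, so the reported z reads about 37 mm low. The fingers closed above the ramekin rim without touching it. I'll reopen, go down part way and check again.

Emit:
play_rows --steps '[{"x":0,"y":0,"z":0,"rx":0,"ry":0,"rz":0},{"x":0,"y":0,"z":0,"rx":0,"ry":0,"rz":0},{"x":0,"y":0,"z":0,"rx":0,"ry":0,"rz":0},{"x":0,"y":0,"z":0,"rx":0,"ry":0,"rz":0},{"x":0,"y":0,"z":0,"rx":0,"ry":0,"rz":0},{"x":0,"y":0,"z":0,"rx":0,"ry":0,"rz":0}]' --gripper 0.093

```text
clock: 4.75
eef_pos: [0.5624, 0.1108, 0.054]
ee_rot: [2.221, 2.222, -0.0]
contact_force: [0.5, -0.2, -0.6]
finger_gap: 0.985
```

Emit:
play_rows --steps '[{"x":0,"y":0,"z":0.007,"rx":0,"ry":0,"rz":0},{"x":0,"y":0,"z":0.007,"rx":0,"ry":0,"rz":0},{"x":0,"y":0,"z":0.006,"rx":0,"ry":0,"rz":0},{"x":0,"y":0,"z":0,"rx":0,"ry":0,"rz":0},{"x":0,"y":0,"z":0,"rx":0,"ry":0,"rz":0}]'

```text
clock: 5.25
eef_pos: [0.5622, 0.1108, 0.0336]
ee_rot: [-2.221, -2.221, 0.001]
contact_force: [-0.6, 1.2, -0.5]
finger_gap: 0.999
```

```bash
python3 - <<'E'
from h import *
s=state();print(s['eef_pos'],s['finger_gap'],s['contact_force'])
a,d=grab_frame('scene')
cv2.imwrite('pics/v3.png',cv2.resize(a[130:240,270:420],None,fx=5,fy=5,interpolation=cv2.INTER_CUBIC))
W=cloud('scene',d).reshape(-1,3)
k=W[(abs(W[:,0]-.562)<.12)&(abs(W[:,1]-.11)<.035)&(W[:,2]>.024)]
for lo in np.arange(.026,.16,.01):
    w=k[(k[:,2]>lo)&(k[:,2]<lo+.01)]
    if len(w):print(lo.round(3),w.min(0).round(3),w.max(0).round(3))
E
```

```text
[0.56216569 0.11079969 0.03362681] 0.9992458725203975 [-0.58581936  1.23443464 -0.48006186]
0.026 [0.534 0.079 0.026] [0.596 0.141 0.036]
0.036 [0.513 0.079 0.036] [0.597 0.143 0.046]
0.046 [0.507 0.078 0.046] [0.622 0.143 0.056]
0.056 [0.499 0.078 0.056] [0.623 0.145 0.066]
0.066 [0.498 0.098 0.066] [0.624 0.117 0.076]
0.076 [0.499 0.097 0.076] [0.626 0.118 0.086]
0.086 [0.498 0.097 0.086] [0.627 0.118 0.096]
0.096 [0.497 0.098 0.096] [0.626 0.118 0.106]
0.106 [0.497 0.098 0.106] [0.627 0.117 0.116]
0.116 [0.496 0.097 0.116] [0.618 0.113 0.126]
0.126 [0.482 0.075 0.126] [0.65  0.141 0.136]
0.136 [0.477 0.075 0.136] [0.65  0.144 0.146]
0.146 [0.477 0.075 0.146] [0.654 0.143 0.156]
0.156 [0.476 0.075 0.156] [0.656 0.143 0.166]
```

View pics/v3.png

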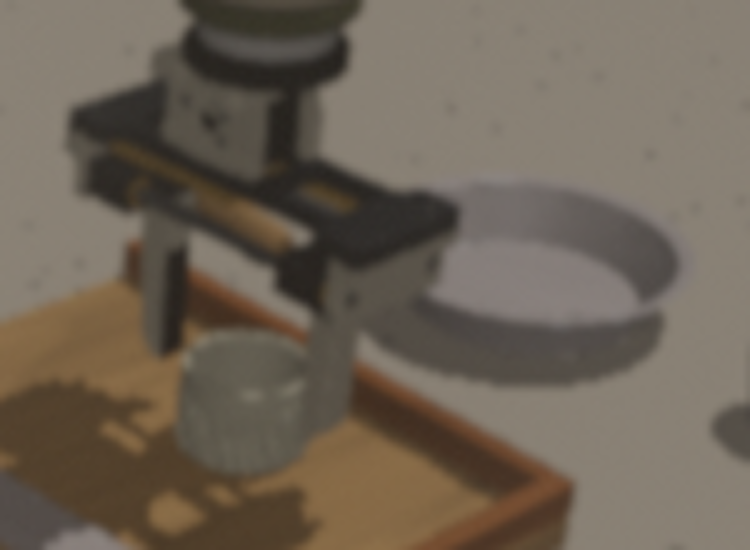

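The fingers now straddle the ramekin with their tips at about z 0.045, which confirms the z offset. I'll go down 14 mm more and grip.

Emit:
play_rows --steps '[{"x":0,"y":0,"z":0.007,"rx":0,"ry":0,"rz":0},{"x":0,"y":0,"z":0.007,"rx":0,"ry":0,"rz":0},{"x":0,"y":0,"z":0,"rx":0,"ry":0,"rz":0}]'

```text
clock: 5.6
eef_pos: [0.5618, 0.1106, 0.019]
ee_rot: [-2.221, -2.221, 0.002]
contact_force: [-0.1, -0.4, 0.6]
finger_gap: 1.0
```

Emit:
play_rows --steps '[{"x":0,"y":0,"z":0,"rx":0,"ry":0,"rz":0},{"x":0,"y":0,"z":0,"rx":0,"ry":0,"rz":0},{"x":0,"y":0,"z":0,"rx":0,"ry":0,"rz":0},{"x":0,"y":0,"z":0,"rx":0,"ry":0,"rz":0},{"x":0,"y":0,"z":0,"rx":0,"ry":0,"rz":0},{"x":0,"y":0,"z":0,"rx":0,"ry":0,"rz":0},{"x":0,"y":0,"z":0,"rx":0,"ry":0,"rz":0}]' --gripper 0.05 --squeeze 15

```text
clock: 6.3
eef_pos: [0.5626, 0.1108, 0.0202]
ee_rot: [2.221, 2.221, 0.0]
contact_force: [-0.3, -0.1, 2.0]
finger_gap: 0.693
```

Opening 64.4 mm, so it is held. Lifting and carrying it over the tin.

Emit:
play_rows --steps '[{"x":0,"y":0,"z":-0.01,"rx":0,"ry":0,"rz":0},{"x":0,"y":0,"z":-0.02,"rx":0,"ry":0,"rz":0},{"x":0,"y":0,"z":-0.025,"rx":0,"ry":0,"rz":0},{"x":0,"y":0,"z":-0.015,"rx":0,"ry":0,"rz":0},{"x":0.02,"y":-0.002,"z":0,"rx":0,"ry":0,"rz":0},{"x":0.036,"y":-0.004,"z":0,"rx":0,"ry":0,"rz":0},{"x":0.04,"y":-0.004,"z":0,"rx":0,"ry":0,"rz":0},{"x":0.04,"y":-0.004,"z":0,"rx":0,"ry":0,"rz":0},{"x":0.04,"y":-0.004,"z":0,"rx":0,"ry":0,"rz":0},{"x":0.04,"y":-0.004,"z":0,"rx":0,"ry":0,"rz":0},{"x":0.025,"y":-0.003,"z":0,"rx":0,"ry":0,"rz":0},{"x":0.015,"y":-0.002,"z":0,"rx":0,"ry":0,"rz":0}]'

```text
clock: 7.5
eef_pos: [0.5342, 0.3695, 0.0904]
ee_rot: [-2.218, -2.224, -0.001]
contact_force: [0.3, -0.3, -1.9]
finger_gap: 0.694
```

Emit:
play_rows --steps '[{"x":0,"y":0,"z":0,"rx":0,"ry":0,"rz":0},{"x":0,"y":0,"z":0,"rx":0,"ry":0,"rz":0},{"x":0,"y":0,"z":0,"rx":0,"ry":0,"rz":0}]'

```text
clock: 7.8
eef_pos: [0.536, 0.3643, 0.0899]
ee_rot: [2.223, 2.218, -0.002]
contact_force: [0.3, 0.0, -1.9]
finger_gap: 0.693
```

```bash
python3 - <<'E'
from h import *
s=state();print(s['eef_pos'],s['finger_gap'],s['contact_force'])
a,d=grab_frame('scene');b,d2=grab_frame('top')
cv2.imwrite('pics/v4.png',np.hstack([cv2.resize(a[100:260,290:450],(400,400)),cv2.resize(b[150:310,50:210],(400,400))]))
E
```

```text
[0.53602996 0.36429431 0.08993976] 0.6927928651089328 [ 0.27184923  0.00264945 -1.93239519]
```

View pics/v4.png

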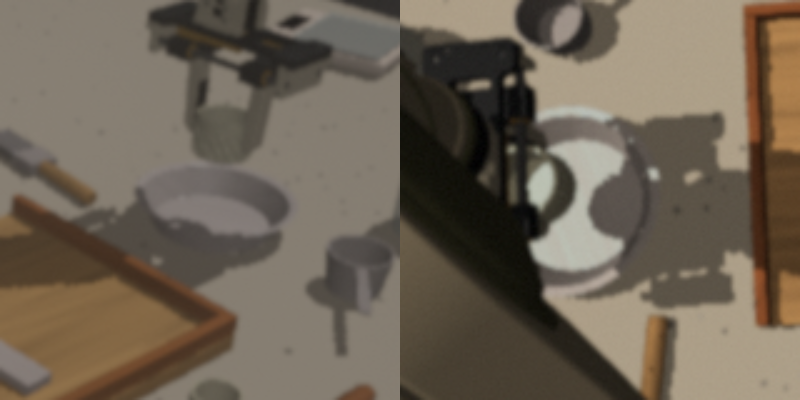

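The ramekin is held upright over the tin. Lowering, slowly at the end.

Emit:
play_rows --steps '[{"x":0.003,"y":0,"z":0.02,"rx":0,"ry":0,"rz":0},{"x":0,"y":0,"z":0.025,"rx":0,"ry":0,"rz":0},{"x":0,"y":0,"z":0.02,"rx":0,"ry":0,"rz":0},{"x":0,"y":0,"z":0.01,"rx":0,"ry":0,"rz":0},{"x":0,"y":0,"z":0.004,"rx":0,"ry":0,"rz":0},{"x":0,"y":0,"z":0.002,"rx":0,"ry":0,"rz":0},{"x":0,"y":0,"z":0.002,"rx":0,"ry":0,"rz":0},{"x":0,"y":0,"z":0,"rx":0,"ry":0,"rz":0},{"x":0,"y":0,"z":0,"rx":0,"ry":0,"rz":0}]'

```text
clock: 8.8
eef_pos: [0.5357, 0.37, 0.0076]
ee_rot: [2.221, 2.221, 0.001]
contact_force: [1.0, -0.4, -1.3]
finger_gap: 0.692
```

Emit:
play_rows --steps '[{"x":0,"y":0,"z":0.001,"rx":0,"ry":0,"rz":0},{"x":0,"y":0,"z":0,"rx":0,"ry":0,"rz":0}]'

```text
clock: 9.0
eef_pos: [0.5354, 0.3698, 0.0061]
ee_rot: [2.221, 2.221, 0.0]
contact_force: [-0.4, -1.0, -1.8]
finger_gap: 0.694
```

Still carrying the weight (Fz ≈ -1.8), so I'll creep down 1 mm at a time.

Emit:
play_rows --steps '[{"x":0,"y":0,"z":0.001,"rx":0,"ry":0,"rz":0},{"x":0,"y":0,"z":0.001,"rx":0,"ry":0,"rz":0},{"x":0,"y":0,"z":0,"rx":0,"ry":0,"rz":0},{"x":0,"y":0,"z":0,"rx":0,"ry":0,"rz":0}]'

```text
clock: 9.4
eef_pos: [0.5353, 0.3697, 0.0039]
ee_rot: [-2.221, -2.221, 0.0]
contact_force: [-0.1, -1.1, -2.3]
finger_gap: 0.696
```

Emit:
play_rows --steps '[{"x":0,"y":0,"z":0.001,"rx":0,"ry":0,"rz":0},{"x":0,"y":0,"z":0,"rx":0,"ry":0,"rz":0},{"x":0,"y":0,"z":0,"rx":0,"ry":0,"rz":0}]'

```text
clock: 9.7
eef_pos: [0.5354, 0.3698, 0.0032]
ee_rot: [2.221, 2.222, 0.0]
contact_force: [-0.2, -0.9, 2.6]
finger_gap: 0.691
```

Touchdown (Fz +2.6). Releasing gently.

Emit:
play_rows --steps '[{"x":0,"y":0,"z":0,"rx":0,"ry":0,"rz":0},{"x":0,"y":0,"z":0,"rx":0,"ry":0,"rz":0},{"x":0,"y":0,"z":0,"rx":0,"ry":0,"rz":0},{"x":0,"y":0,"z":0,"rx":0,"ry":0,"rz":0}]' --gripper 0.078

```text
clock: 10.1
eef_pos: [0.5354, 0.3698, 0.0029]
ee_rot: [-2.221, -2.221, 0.0]
contact_force: [-0.6, 0.1, 0.1]
finger_gap: 0.838
```

Emit:
play_rows --steps '[{"x":0,"y":0,"z":-0.01,"rx":0,"ry":0,"rz":0},{"x":0,"y":0,"z":-0.02,"rx":0,"ry":0,"rz":0},{"x":0,"y":0,"z":-0.03,"rx":0,"ry":0,"rz":0},{"x":0,"y":0,"z":-0.04,"rx":0,"ry":0,"rz":0},{"x":-0.03,"y":0,"z":0,"rx":0,"ry":0,"rz":0},{"x":-0.05,"y":0,"z":0,"rx":0,"ry":0,"rz":0},{"x":-0.05,"y":0,"z":0,"rx":0,"ry":0,"rz":0},{"x":-0.05,"y":0,"z":0,"rx":0,"ry":0,"rz":0},{"x":-0.05,"y":0,"z":0,"rx":0,"ry":0,"rz":0},{"x":-0.05,"y":0,"z":0,"rx":0,"ry":0,"rz":0},{"x":-0.05,"y":0,"z":0,"rx":0,"ry":0,"rz":0},{"x":-0.05,"y":0,"z":0,"rx":0,"ry":0,"rz":0}]'

```text
clock: 11.3
eef_pos: [0.5353, -0.0122, 0.1038]
ee_rot: [2.221, 2.221, 0.001]
contact_force: [0.6, -0.0, -0.7]
finger_gap: 0.841
```

```bash
python3 - <<'E'
from h import *
s=state();print(s['eef_pos'],s['finger_gap'],s['contact_force'])
a,d=grab_frame('scene');b,d2=grab_frame('top')
cv2.imwrite('pics/v5.png',np.hstack([cv2.resize(a,(400,300)),cv2.resize(b,(400,300))]))
W=cloud('scene',d).reshape(-1,3)
w=W[(np.hypot(W[:,0]-.535,W[:,1]-.368)<.045)&(W[:,2]>.035)]
print(len(w),w.min(0),w.max(0),cv2.fitEllipse(cv2.convexHull((w[:,:2]*1000).astype(np.float32))))
E
```

```text
[ 0.53534166 -0.01220819  0.10380774] 0.8411771537962845 [ 0.58097151 -0.00150306 -0.70489693]
181 [0.50350997 0.33522624 0.03502777] [0.56656509 0.40610906 0.04782817] ((535.0562744140625, 370.49969482421875), (62.5487060546875, 70.2608642578125), 20.568998336791992)
```

View pics/v5.png

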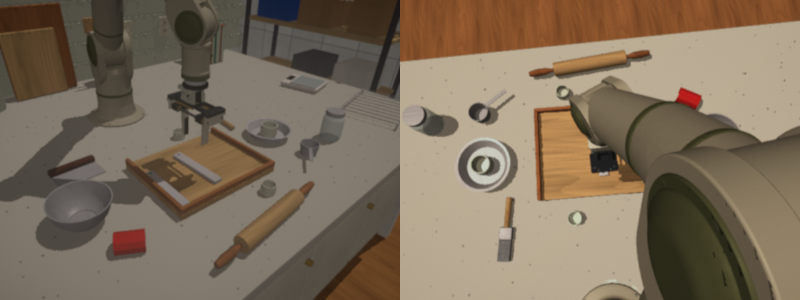

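The ramekin stands upright in the tin at (0.535, 0.370), top at 0.048. Next I set the jaws parallel to the board's side, on the right of the loose guide.

Emit:
play_rows --steps '[{"x":-0.03,"y":0.01,"z":0,"rx":0,"ry":0,"rz":0.03},{"x":-0.03,"y":0.008,"z":0,"rx":0,"ry":0,"rz":0},{"x":0,"y":0,"z":0.02,"rx":0,"ry":0,"rz":0},{"x":0,"y":0,"z":0.025,"rx":0,"ry":0,"rz":0},{"x":0,"y":0,"z":0.015,"rx":0,"ry":0,"rz":0},{"x":0,"y":0,"z":0,"rx":0,"ry":0,"rz":0},{"x":0,"y":0,"z":0,"rx":0,"ry":0,"rz":0}]' --gripper 0.093

```text
clock: 12.1
eef_pos: [0.5527, -0.0699, 0.0435]
ee_rot: [-2.254, -2.189, -0.0]
contact_force: [-0.1, 0.4, 0.3]
finger_gap: 0.999
```

```bash
python3 - <<'E'
from h import *
s=state();print(s['eef_pos'],s['ee_rot'],s['finger_gap'],s['contact_force'])
a,d=grab_frame('scene')
cv2.imwrite('pics/v6.png',cv2.resize(a[110:300,190:400],None,fx=3.2,fy=3.2,interpolation=cv2.INTER_CUBIC))
W=cloud('scene',d).reshape(-1,3)
k=W[(abs(W[:,0]-.552)<.1)&(W[:,1]<-.05)&(W[:,1]>-.12)&(W[:,2]>.036)]
for lo in np.arange(.036,.16,.01):
    w=k[(k[:,2]>lo)&(k[:,2]<lo+.01)]
    if len(w):print(lo.round(3),w.min(0).round(3),w.max(0).round(3))
E
```

```text
[ 0.5526947  -0.06994252  0.04354226] [-2.25381744e+00 -2.18857335e+00 -6.00913713e-05] 0.9988310301925595 [-0.11932429  0.35326239  0.2613683 ]
0.046 [ 0.504 -0.073  0.056] [ 0.504 -0.073  0.056]
0.056 [ 0.493 -0.084  0.057] [ 0.612 -0.062  0.066]
0.066 [ 0.493 -0.084  0.066] [ 0.615 -0.06   0.076]
0.076 [ 0.493 -0.083  0.076] [ 0.615 -0.06   0.086]
0.086 [ 0.488 -0.084  0.086] [ 0.615 -0.06   0.096]
0.096 [ 0.49  -0.085  0.096] [ 0.617 -0.063  0.106]
0.106 [ 0.491 -0.084  0.106] [ 0.618 -0.064  0.116]
0.116 [ 0.487 -0.084  0.116] [ 0.618 -0.067  0.126]
0.126 [ 0.489 -0.081  0.127] [ 0.505 -0.062  0.136]
0.136 [ 0.466 -0.11   0.136] [ 0.64  -0.052  0.146]
0.146 [ 0.465 -0.111  0.146] [ 0.64  -0.05   0.156]
0.156 [ 0.459 -0.111  0.156] [ 0.644 -0.052  0.166]
```

View pics/v6.png

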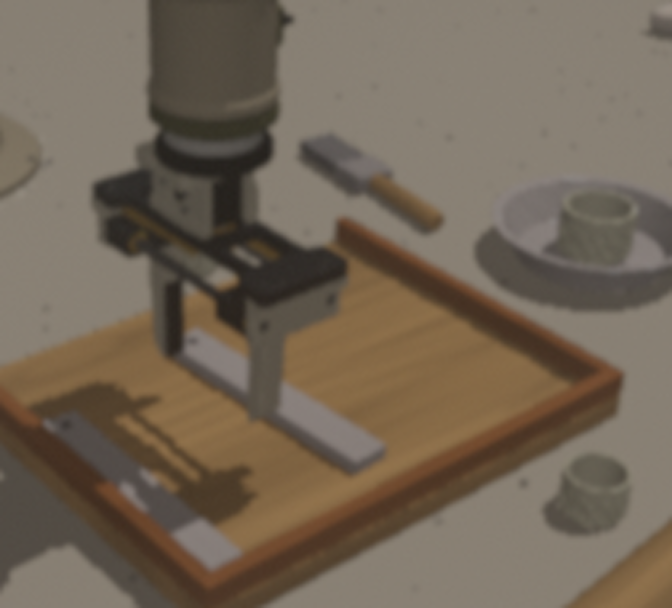

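Emit:
play_rows --steps '[{"x":0,"y":0,"z":0.015,"rx":0,"ry":0,"rz":0},{"x":0,"y":0,"z":0.01,"rx":0,"ry":0,"rz":0},{"x":0,"y":0,"z":0.006,"rx":0,"ry":0,"rz":0},{"x":0,"y":0,"z":0,"rx":0,"ry":0,"rz":0}]'

```text
clock: 12.55
eef_pos: [0.5522, -0.0703, 0.0117]
ee_rot: [-2.254, -2.188, 0.001]
contact_force: [-0.1, 0.0, -0.6]
finger_gap: 1.0
```

Emit:
play_rows --steps '[{"x":0.01,"y":0,"z":0,"rx":0,"ry":0,"rz":0},{"x":0.01,"y":0,"z":0,"rx":0,"ry":0,"rz":0},{"x":0.008,"y":0,"z":0,"rx":0,"ry":0,"rz":0},{"x":0.01,"y":0,"z":0,"rx":0,"ry":0,"rz":0},{"x":0.01,"y":0,"z":0,"rx":0,"ry":0,"rz":0},{"x":0.01,"y":0,"z":0,"rx":0,"ry":0,"rz":0},{"x":0.01,"y":0,"z":0,"rx":0,"ry":0,"rz":0},{"x":0.01,"y":0,"z":0,"rx":0,"ry":0,"rz":0},{"x":0.01,"y":0,"z":0,"rx":0,"ry":0,"rz":0},{"x":0.01,"y":0,"z":0,"rx":0,"ry":0,"rz":0}]'

```text
clock: 13.55
eef_pos: [0.5554, 0.0283, 0.012]
ee_rot: [-2.255, -2.188, 0.0]
contact_force: [0.4, -3.4, 2.9]
finger_gap: 0.997
```

```bash
python3 - <<'E'
from h import *
s=state();print(s['eef_pos'],s['ee_rot'],s['finger_gap'],s['contact_force'])
a,d=grab_frame('scene')
cv2.imwrite('pics/v7.png',cv2.resize(a[110:300,190:400],None,fx=3.2,fy=3.2,interpolation=cv2.INTER_CUBIC))
E
```

```text
[0.55535394 0.02826357 0.01198062] [-2.25450271e+00 -2.18780445e+00  3.54324082e-04] 0.9974661622643912 [ 0.43202574 -3.40908798  2.91678019]
```

View pics/v7.png

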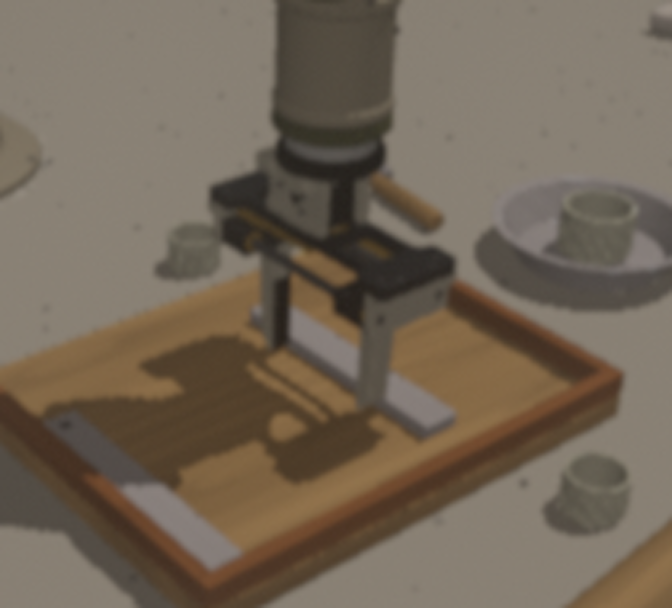

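The guide is sliding flush against both fingers. Continuing.

Emit:
play_rows --steps '[{"x":0.01,"y":0,"z":0,"rx":0,"ry":0,"rz":0},{"x":0.01,"y":0,"z":0,"rx":0,"ry":0,"rz":0},{"x":0.01,"y":0,"z":0,"rx":0,"ry":0,"rz":0},{"x":0.01,"y":0,"z":0,"rx":0,"ry":0,"rz":0},{"x":0.01,"y":0,"z":0,"rx":0,"ry":0,"rz":0},{"x":0.01,"y":0,"z":0,"rx":0,"ry":0,"rz":0},{"x":0.01,"y":0,"z":0,"rx":0,"ry":0,"rz":0},{"x":0.01,"y":0,"z":0,"rx":0,"ry":0,"rz":0},{"x":0.01,"y":0,"z":0,"rx":0,"ry":0,"rz":0},{"x":0.006,"y":0,"z":0,"rx":0,"ry":0,"rz":0},{"x":0,"y":0,"z":0,"rx":0,"ry":0,"rz":0}]'

```text
clock: 14.7
eef_pos: [0.5584, 0.125, 0.012]
ee_rot: [-2.253, -2.189, -0.001]
contact_force: [-0.5, 0.3, 0.4]
finger_gap: 0.999
```

Emit:
play_rows --steps '[{"x":0.002,"y":0,"z":0,"rx":0,"ry":0,"rz":0},{"x":0.002,"y":0,"z":0,"rx":0,"ry":0,"rz":0},{"x":0.002,"y":0,"z":0,"rx":0,"ry":0,"rz":0},{"x":0,"y":0,"z":0,"rx":0,"ry":0,"rz":0}]'

```text
clock: 15.1
eef_pos: [0.5585, 0.1293, 0.012]
ee_rot: [2.255, 2.188, -0.0]
contact_force: [-0.1, -1.7, -0.2]
finger_gap: 0.998
```

Emit:
play_rows --steps '[{"x":0.002,"y":0,"z":0,"rx":0,"ry":0,"rz":0},{"x":0,"y":0,"z":0,"rx":0,"ry":0,"rz":0}]'

```text
clock: 15.3
eef_pos: [0.5586, 0.1315, 0.012]
ee_rot: [-2.255, -2.188, -0.0]
contact_force: [-0.3, -1.2, 1.2]
finger_gap: 1.002
```

Emit:
play_rows --steps '[{"x":0.003,"y":0,"z":0,"rx":0,"ry":0,"rz":0},{"x":0.003,"y":0,"z":0,"rx":0,"ry":0,"rz":0},{"x":0,"y":0,"z":0,"rx":0,"ry":0,"rz":0}]'

```text
clock: 15.6
eef_pos: [0.5587, 0.1384, 0.012]
ee_rot: [-2.253, -2.188, -0.001]
contact_force: [-0.2, -0.2, 0.7]
finger_gap: 1.002
```

Emit:
play_rows --steps '[{"x":0.002,"y":0,"z":0,"rx":0,"ry":0,"rz":0},{"x":0,"y":0,"z":0,"rx":0,"ry":0,"rz":0},{"x":0,"y":0,"z":0,"rx":0,"ry":0,"rz":0}]'

```text
clock: 15.9
eef_pos: [0.5588, 0.1399, 0.012]
ee_rot: [-2.254, -2.188, -0.001]
contact_force: [-0.4, 0.5, 0.2]
finger_gap: 1.005
```

Emit:
play_rows --steps '[{"x":0.002,"y":0,"z":0,"rx":0,"ry":0,"rz":0},{"x":0,"y":0,"z":0,"rx":0,"ry":0,"rz":0},{"x":0,"y":0,"z":0,"rx":0,"ry":0,"rz":0}]'

```text
clock: 16.2
eef_pos: [0.5588, 0.1416, 0.012]
ee_rot: [-2.254, -2.188, -0.0]
contact_force: [-0.1, -0.7, 0.8]
finger_gap: 1.001
```

Emit:
play_rows --steps '[{"x":0.002,"y":0,"z":0,"rx":0,"ry":0,"rz":0},{"x":0,"y":0,"z":0,"rx":0,"ry":0,"rz":0}]'

```text
clock: 16.4
eef_pos: [0.5588, 0.1418, 0.012]
ee_rot: [2.255, 2.186, -0.003]
contact_force: [0.9, -6.1, 1.4]
finger_gap: 0.996
```

```bash
python3 - <<'E'
from h import *
s=state();print(s['eef_pos'],s['ee_rot'],s['finger_gap'],s['contact_force'])
a,d=grab_frame('scene')
cv2.imwrite('pics/v8.png',cv2.resize(a[130:270,250:400],None,fx=4.2,fy=4.2,interpolation=cv2.INTER_CUBIC))
E
```

```text
[0.55879704 0.14179845 0.01196664] [ 2.25459712  2.18620018 -0.00318638] 0.9959887374271211 [ 0.88232288 -6.0738488   1.42182352]
```

View pics/v8.png

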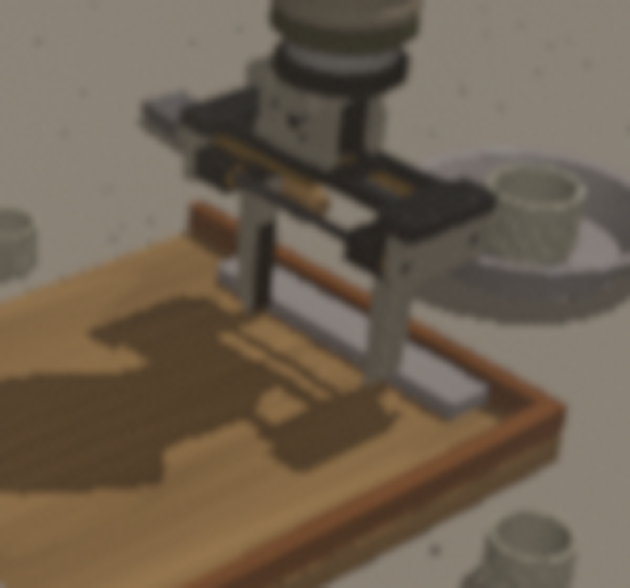

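Flush against the left side (−6 N). I'll press 1 mm more, back off, lift, and view the guide.

Emit:
play_rows --steps '[{"x":0.001,"y":0,"z":0,"rx":0,"ry":0,"rz":0},{"x":0,"y":0,"z":0,"rx":0,"ry":0,"rz":0},{"x":0,"y":0,"z":0,"rx":0,"ry":0,"rz":0}]'

```text
clock: 16.75
eef_pos: [0.5588, 0.1418, 0.012]
ee_rot: [2.255, 2.185, -0.005]
contact_force: [0.2, -7.1, 2.5]
finger_gap: 1.0
```

Emit:
play_rows --steps '[{"x":-0.005,"y":0,"z":0,"rx":0,"ry":0,"rz":0},{"x":-0.015,"y":0,"z":-0.01,"rx":0,"ry":0,"rz":0},{"x":0,"y":-0.02,"z":-0.04,"rx":0,"ry":0,"rz":0},{"x":0,"y":-0.04,"z":-0.02,"rx":0,"ry":0,"rz":0},{"x":0,"y":-0.04,"z":0,"rx":0,"ry":0,"rz":0},{"x":0,"y":-0.02,"z":0,"rx":0,"ry":0,"rz":0},{"x":0,"y":0,"z":0,"rx":0,"ry":0,"rz":0},{"x":0,"y":0,"z":0,"rx":0,"ry":0,"rz":0}]' --gripper 0.0

```text
clock: 17.55
eef_pos: [0.4392, 0.1287, 0.0823]
ee_rot: [2.253, 2.189, 0.002]
contact_force: [-0.3, -0.3, -0.4]
finger_gap: 0.358
```

```bash
python3 - <<'E'
from h import *
s=state();print(s['eef_pos'],s['ee_rot'],s['finger_gap'],s['contact_force'])
a,d=grab_frame('scene');b,_=grab_frame('top')
cv2.imwrite('pics/v9.png',np.hstack([cv2.resize(a[130:270,250:400],(450,420)),cv2.resize(b[130:290,150:280],(341,420))]))
W=cloud('scene',d).reshape(-1,3)
k=W[(W[:,0]>.4)&(W[:,0]<.7)&(abs(W[:,1]-.16)<.03)&(W[:,2]>.028)&(W[:,2]<.036)]
print(len(k),cv2.minAreaRect((k[:,:2]*1000).astype(np.float32)),k.min(0),k.max(0))
E
```

```text
[0.4391961  0.12867804 0.08229107] [2.25342968e+00 2.18854887e+00 2.18438782e-03] 0.35800380375116353 [-0.25166566 -0.32847131 -0.40928384]
713 ((547.9490356445312, 170.01878356933594), (50.99680709838867, 295.59661865234375), 87.36325073242188) [0.40066358 0.13774813 0.02801712] [0.69542106 0.18955939 0.03599329]
```

View pics/v9.png

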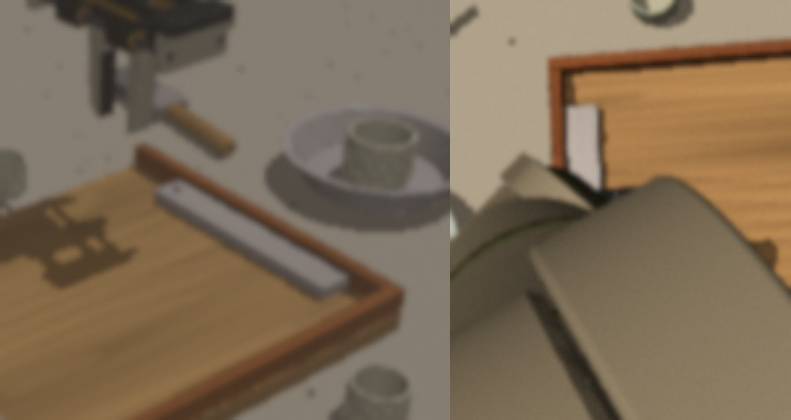

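```bash
python3 - <<'E'
from meas import *
a,d=grab_frame('scene');W=cloud('scene',d)
b,g,r=[a[...,i].astype(float) for i in range(3)]
m=(abs(r-b)<22)&(r>85)&(W[...,2]>.027)&(W[...,2]<.038)&(W[...,0]>.42)&(W[...,0]<.7)&(abs(W[...,1]-.155)<.04)
m=blob(m,np.array((333,208))); v,u=np.nonzero(m); w=ray('scene',np.c_[u,v],.032)
vv,o=line(w); print(m.sum(),cv2.minAreaRect((w*1000).astype(np.float32)),np.arctan2(vv[1],vv[0]),w.min(0),w.max(0))
print(state()['eef_pos'],state()['finger_gap'])
E
```

```text
589 ((564.2040405273438, 160.88600158691406), (37.490604400634766, 201.59884643554688), 88.3288345336914) -0.036928467 [0.46333195 0.13996847] [0.66487908 0.18172106]
[0.43971798 0.12836334 0.08187138] 0.23329432189215
```

Guide front end is at x≈0.462 and about 30 mm remains to the back. Next: closed fingers in front of its end.

Emit:
play_rows --steps '[{"x":0.02,"y":-0.008,"z":0,"rx":0,"ry":0,"rz":0},{"x":0.021,"y":-0.007,"z":0,"rx":0,"ry":0,"rz":0},{"x":0,"y":0,"z":0,"rx":0,"ry":0,"rz":0},{"x":0,"y":0,"z":0.02,"rx":0,"ry":0,"rz":0},{"x":0,"y":0,"z":0.02,"rx":0,"ry":0,"rz":0},{"x":0,"y":0,"z":0,"rx":0,"ry":0,"rz":0},{"x":0,"y":0,"z":0,"rx":0,"ry":0,"rz":0}]'

```text
clock: 18.4
eef_pos: [0.4248, 0.169, 0.0418]
ee_rot: [-2.255, -2.187, 0.002]
contact_force: [-0.5, -0.3, 0.3]
finger_gap: 0.005
```

```bash
python3 - <<'E'
from h import *
s=state();print(s['eef_pos'],s['ee_rot'],s['finger_gap'],s['contact_force'])
a,d=grab_frame('scene')
cv2.imwrite('pics/v10.png',cv2.resize(a[110:250,250:400],None,fx=4.2,fy=4.2,interpolation=cv2.INTER_CUBIC))
W=cloud('scene',d).reshape(-1,3)
k=W[(abs(W[:,0]-.425)<.04)&(abs(W[:,1]-.165)<.05)&(W[:,2]>.048)&(W[:,2]<.12)]
for lo in np.arange(.045,.12,.01):
    w=k[(k[:,2]>lo)&(k[:,2]<lo+.01)]
    if len(w):print(lo.round(3),w.min(0).round(3),w.max(0).round(3))
E
```

```text
[0.42475504 0.16896494 0.04181186] [-2.25486170e+00 -2.18731519e+00  2.23041273e-03] 0.005294014058231155 [-0.52289703 -0.33035198  0.30970929]
0.045 [0.429 0.175 0.055] [0.429 0.175 0.055]
0.055 [0.412 0.156 0.057] [0.439 0.175 0.065]
0.065 [0.41  0.155 0.065] [0.441 0.172 0.075]
0.075 [0.41  0.156 0.075] [0.442 0.177 0.085]
0.085 [0.408 0.154 0.085] [0.444 0.173 0.094]
0.095 [0.407 0.155 0.095] [0.444 0.173 0.105]
0.105 [0.407 0.156 0.105] [0.444 0.174 0.115]
0.115 [0.409 0.157 0.115] [0.443 0.174 0.12 ]
```

View pics/v10.png

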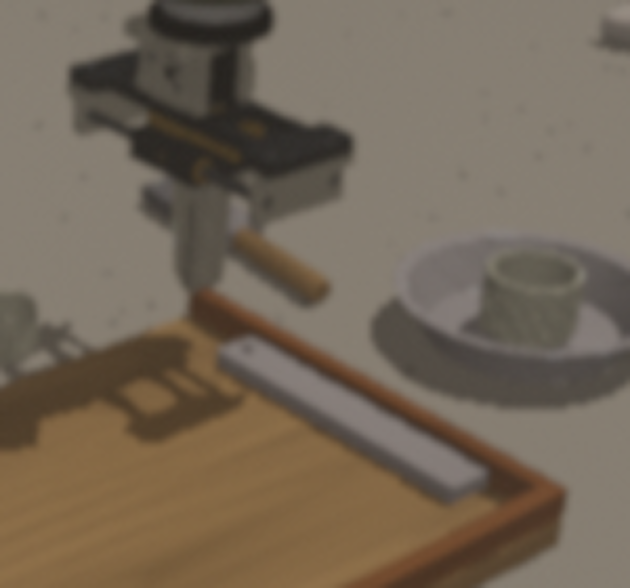

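Emit:
play_rows --steps '[{"x":0,"y":0,"z":0.015,"rx":0,"ry":0,"rz":0},{"x":0,"y":0,"z":0.015,"rx":0,"ry":0,"rz":0},{"x":0,"y":0,"z":0,"rx":0,"ry":0,"rz":0},{"x":0,"y":0.006,"z":0,"rx":0,"ry":0,"rz":0},{"x":0,"y":0.006,"z":0,"rx":0,"ry":0,"rz":0},{"x":0,"y":0.006,"z":0,"rx":0,"ry":0,"rz":0},{"x":0,"y":0.006,"z":0,"rx":0,"ry":0,"rz":0},{"x":0,"y":0.006,"z":0,"rx":0,"ry":0,"rz":0},{"x":0,"y":0.005,"z":0,"rx":0,"ry":0,"rz":0},{"x":0,"y":0.005,"z":0,"rx":0,"ry":0,"rz":0},{"x":0,"y":0,"z":0,"rx":0,"ry":0,"rz":0}]'

```text
clock: 19.55
eef_pos: [0.4638, 0.1677, 0.0121]
ee_rot: [-2.254, -2.188, 0.003]
contact_force: [-4.6, -1.1, 6.8]
finger_gap: 0.001
```

Emit:
play_rows --steps '[{"x":0,"y":0.002,"z":0,"rx":0,"ry":0,"rz":0},{"x":0,"y":0.002,"z":0,"rx":0,"ry":0,"rz":0},{"x":0,"y":0,"z":0,"rx":0,"ry":0,"rz":0},{"x":0,"y":0,"z":0,"rx":0,"ry":0,"rz":0}]'

```text
clock: 19.95
eef_pos: [0.467, 0.1676, 0.0121]
ee_rot: [-2.253, -2.188, 0.004]
contact_force: [-6.3, 1.8, 9.0]
finger_gap: 0.007
```

```bash
python3 - <<'E'
from h import *
s=state();print(s['eef_pos'],s['ee_rot'],s['finger_gap'],s['contact_force'])
a,d=grab_frame('scene')
cv2.imwrite('pics/v11.png',cv2.resize(a[110:250,250:400],None,fx=4.2,fy=4.2,interpolation=cv2.INTER_CUBIC))
E
```

```text
[0.46704601 0.16756056 0.01212772] [-2.25345071 -2.1878418   0.00437428] 0.0073398064537549155 [-6.31296298  1.82486048  8.96073202]
```

View pics/v11.png

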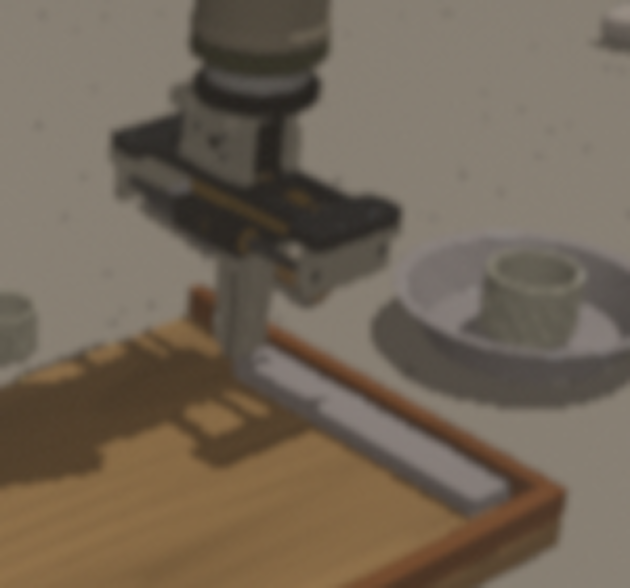

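Emit:
play_rows --steps '[{"x":0,"y":0.002,"z":0,"rx":0,"ry":0,"rz":0},{"x":0,"y":0.002,"z":0,"rx":0,"ry":0,"rz":0},{"x":0,"y":0.002,"z":0,"rx":0,"ry":0,"rz":0},{"x":0,"y":0,"z":0,"rx":0,"ry":0,"rz":0}]'

```text
clock: 20.4
eef_pos: [0.4731, 0.1674, 0.0121]
ee_rot: [-2.253, -2.188, 0.004]
contact_force: [-5.6, -0.3, 8.6]
finger_gap: 0.003
```

Emit:
play_rows --steps '[{"x":0,"y":0.002,"z":0,"rx":0,"ry":0,"rz":0},{"x":0,"y":0,"z":0,"rx":0,"ry":0,"rz":0},{"x":0,"y":0,"z":0,"rx":0,"ry":0,"rz":0}]'

```text
clock: 20.7
eef_pos: [0.475, 0.1674, 0.0121]
ee_rot: [-2.253, -2.188, 0.004]
contact_force: [-6.4, 0.1, 8.3]
finger_gap: 0.008
```

Emit:
play_rows --steps '[{"x":0,"y":0.002,"z":0,"rx":0,"ry":0,"rz":0},{"x":0,"y":0,"z":0,"rx":0,"ry":0,"rz":0},{"x":0,"y":0,"z":0,"rx":0,"ry":0,"rz":0}]'

```text
clock: 21.0
eef_pos: [0.4769, 0.1673, 0.0121]
ee_rot: [-2.253, -2.188, 0.005]
contact_force: [-6.8, -0.0, 8.5]
finger_gap: 0.002
```

Emit:
play_rows --steps '[{"x":0,"y":0.002,"z":0,"rx":0,"ry":0,"rz":0},{"x":0,"y":0,"z":0,"rx":0,"ry":0,"rz":0},{"x":0,"y":0,"z":0,"rx":0,"ry":0,"rz":0}]'

```text
clock: 21.3
eef_pos: [0.479, 0.1673, 0.0121]
ee_rot: [-2.253, -2.188, 0.004]
contact_force: [-6.6, 0.7, 8.9]
finger_gap: 0.006
```

Emit:
play_rows --steps '[{"x":0,"y":0.001,"z":0,"rx":0,"ry":0,"rz":0},{"x":0,"y":0,"z":0,"rx":0,"ry":0,"rz":0},{"x":0,"y":0,"z":0,"rx":0,"ry":0,"rz":0}]'

```text
clock: 21.6
eef_pos: [0.4798, 0.1672, 0.0121]
ee_rot: [-2.253, -2.188, 0.005]
contact_force: [-6.1, -0.7, 8.5]
finger_gap: 0.005
```

```bash
python3 - <<'E'
from h import *
s=state();print(s['eef_pos'],s['ee_rot'],s['finger_gap'],s['contact_force'])
a,d=grab_frame('scene');b,_=grab_frame('top')
cv2.imwrite('pics/v12.png',np.hstack([cv2.resize(a[130:250,280:400],(420,420),interpolation=cv2.INTER_CUBIC),cv2.resize(b[140:240,170:260],(378,420),interpolation=cv2.INTER_CUBIC)]))
E
```

```text
[0.47982242 0.16721539 0.01213982] [-2.25317938 -2.18789112  0.00473636] 0.005164848794792177 [-6.13572796 -0.69218645  8.52062361]
```

View pics/v12.png

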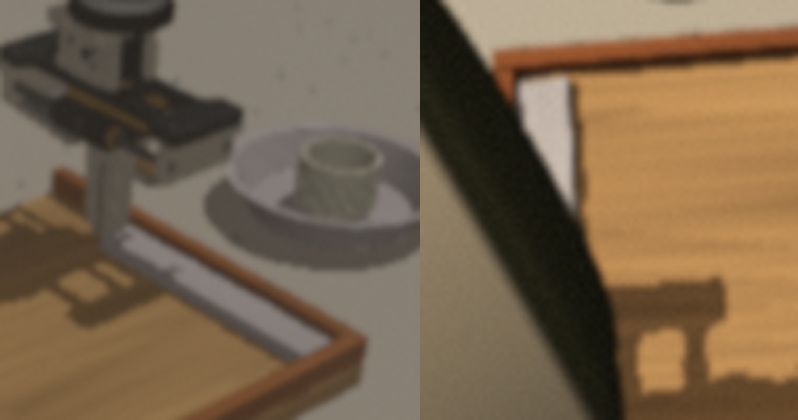

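Nearly at the back (a thin strip remains at top px (545,82)). Continuing in small steps.

Emit:
play_rows --steps '[{"x":0,"y":0.001,"z":0,"rx":0,"ry":0,"rz":0},{"x":0,"y":0.001,"z":0,"rx":0,"ry":0,"rz":0},{"x":0,"y":0,"z":0,"rx":0,"ry":0,"rz":0},{"x":0,"y":0,"z":0,"rx":0,"ry":0,"rz":0}]'

```text
clock: 22.1
eef_pos: [0.4818, 0.1672, 0.0121]
ee_rot: [-2.253, -2.188, 0.005]
contact_force: [-7.5, 0.3, 8.0]
finger_gap: 0.008
```

Emit:
play_rows --steps '[{"x":0,"y":0.001,"z":0,"rx":0,"ry":0,"rz":0},{"x":0,"y":0.001,"z":0,"rx":0,"ry":0,"rz":0},{"x":0,"y":0,"z":0,"rx":0,"ry":0,"rz":0},{"x":0,"y":0,"z":0,"rx":0,"ry":0,"rz":0}]'

```text
clock: 22.5
eef_pos: [0.4838, 0.1671, 0.0121]
ee_rot: [-2.253, -2.188, 0.005]
contact_force: [-7.6, 0.1, 8.8]
finger_gap: 0.002
```

```bash
python3 - <<'E'
from h import *
s=state();print(s['eef_pos'],s['contact_force'])
a,d=grab_frame('scene');b,_=grab_frame('top')
cv2.imwrite('pics/v13.png',np.hstack([cv2.resize(a[150:250,300:400],(420,420),interpolation=cv2.INTER_CUBIC),cv2.resize(b[140:240,170:260],(378,420),interpolation=cv2.INTER_CUBIC)]))
E
```

```text
[0.48383232 0.16713701 0.01212482] [-7.55426808  0.0822986   8.7962955 ]
```

View pics/v13.png

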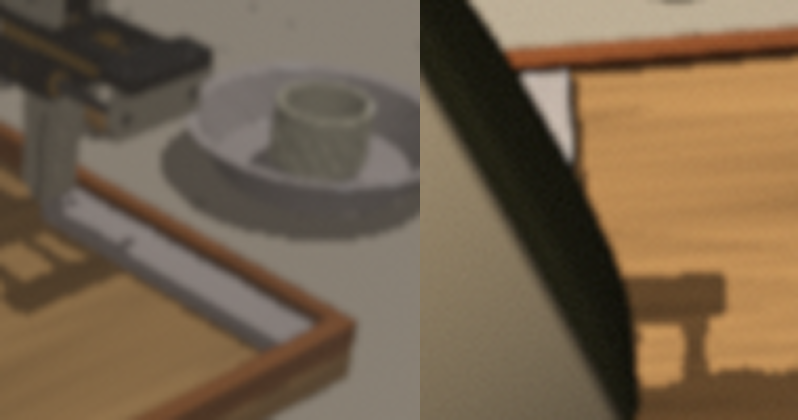

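Emit:
play_rows --steps '[{"x":0,"y":0.001,"z":0,"rx":0,"ry":0,"rz":0},{"x":0,"y":0,"z":0,"rx":0,"ry":0,"rz":0},{"x":0,"y":0,"z":0,"rx":0,"ry":0,"rz":0}]'

```text
clock: 22.9
eef_pos: [0.4848, 0.1671, 0.0121]
ee_rot: [-2.253, -2.188, 0.005]
contact_force: [-7.2, 0.7, 8.4]
finger_gap: 0.001
```

Emit:
play_rows --steps '[{"x":0,"y":0.001,"z":0,"rx":0,"ry":0,"rz":0},{"x":0,"y":0,"z":0,"rx":0,"ry":0,"rz":0},{"x":0,"y":0,"z":0,"rx":0,"ry":0,"rz":0}]'

```text
clock: 23.2
eef_pos: [0.4858, 0.1671, 0.0121]
ee_rot: [-2.253, -2.188, 0.005]
contact_force: [-6.2, -0.6, 9.4]
finger_gap: 0.006
```

Emit:
play_rows --steps '[{"x":0,"y":-0.004,"z":0,"rx":0,"ry":0,"rz":0},{"x":0,"y":-0.01,"z":0,"rx":0,"ry":0,"rz":0},{"x":0,"y":-0.016,"z":0,"rx":0,"ry":0,"rz":0},{"x":0,"y":-0.02,"z":0,"rx":0,"ry":0,"rz":0},{"x":0,"y":0,"z":0,"rx":0,"ry":0,"rz":0}]'

```text
clock: 23.7
eef_pos: [0.4347, 0.1688, 0.012]
ee_rot: [-2.252, -2.189, 0.004]
contact_force: [-0.2, -0.3, 0.7]
finger_gap: 0.004
```

```bash
python3 - <<'E'
from meas import *
s=state();print(s['eef_pos'],s['contact_force'])
a,d=grab_frame('scene')
cv2.imwrite('pics/v14.png',cv2.resize(a[130:250,270:400],None,fx=5,fy=5,interpolation=cv2.INTER_CUBIC))
W=cloud('scene',d)
b,g,r=[a[...,i].astype(float) for i in range(3)]
m=(abs(r-b)<22)&(r>85)&(W[...,2]>.027)&(W[...,2]<.038)&(W[...,0]>.46)&(W[...,0]<.72)&(abs(W[...,1]-.155)<.04)
m=blob(m,np.array((345,210))); v,u=np.nonzero(m); w=ray('scene',np.c_[u,v],.032)
vv,o=line(w); print(m.sum(),cv2.minAreaRect((w*1000).astype(np.float32)),np.arctan2(vv[1],vv[0]),w.min(0),w.max(0))
E
```

```text
[0.43474577 0.16883511 0.0119648 ] [-0.23524979 -0.27038695  0.66458671]
576 ((590.5165405273438, 159.61183166503906), (37.70634078979492, 192.1514892578125), 88.49712371826172) -0.037144702 [0.49474364 0.13956316] [0.68687693 0.18058165]
```

View pics/v14.png

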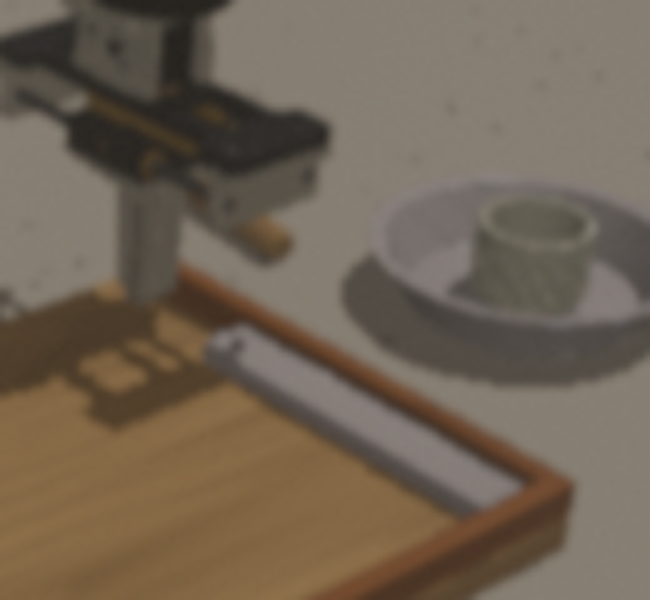

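The front end moved 31 mm, about what was needed. I'll clear the arm out of the top view to compare with the right-hand guide.

Emit:
play_rows --steps '[{"x":0,"y":0,"z":-0.03,"rx":0,"ry":0,"rz":0},{"x":0,"y":0,"z":-0.05,"rx":0,"ry":0,"rz":0},{"x":-0.05,"y":0,"z":0,"rx":0,"ry":0,"rz":0},{"x":-0.05,"y":0,"z":0,"rx":0,"ry":0,"rz":0},{"x":-0.05,"y":0,"z":0,"rx":0,"ry":0,"rz":0},{"x":-0.05,"y":0,"z":0,"rx":0,"ry":0,"rz":0},{"x":-0.05,"y":0,"z":0,"rx":0,"ry":0,"rz":0},{"x":-0.05,"y":0,"z":0,"rx":0,"ry":0,"rz":0},{"x":0,"y":0,"z":0,"rx":0,"ry":0,"rz":0}]'

```text
clock: 24.65
eef_pos: [0.4279, -0.139, 0.0919]
ee_rot: [2.267, 2.172, -0.003]
contact_force: [-0.4, 0.9, 0.7]
finger_gap: 0.005
```

```bash
cat > chk.py <<'E'
from meas import *
def go(name):
    print(state()['eef_pos'])
    p,d=grab_frame('top');P=cloud('top',d)
    cv2.imwrite('pics/'+name,np.hstack([cv2.resize(p,(400,300)),cv2.resize(p[140:260,170:280],(385,300*1),interpolation=cv2.INTER_CUBIC)]))
    b,g,r=[p[...,i].astype(float) for i in range(3)]
    gm=(r-b<35)&(r>110)&(P[...,2]>.024)&(P[...,2]<.045)
    bc=np.array([.546,.0028]);c,s=np.cos(-.03),np.sin(-.03)
    for near in ((207,200),(336,187)):
        mm=blob(gm,np.array(near)); v,u=np.nonzero(mm); w=ray('top',np.c_[u,v],.032)-bc
        q=w@np.array([[c,-s],[s,c]])
        vv,o=line(q); print('guide brd',mm.sum(),q.min(0),q.max(0),'ctr',(q.min(0)+q.max(0))/2,'ang',np.arctan2(vv[1],vv[0]))
E
python3 -c "
from chk import go;go('v15.png')"
```

```text
[ 0.42786124 -0.13903273  0.09189939]
guide brd 970 [-0.05579168  0.14784331] [0.14508279 0.17702049] ctr [0.04464556 0.1624319 ] ang 0.0032282008
guide brd 574 [ 0.02718677 -0.17822352] [ 0.14433437 -0.1466019 ] ctr [ 0.08576057 -0.16241271] ang 0.0028290537
```

View pics/v15.png

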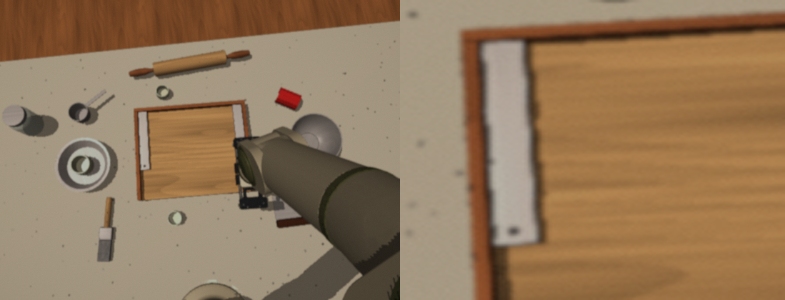

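Left guide: back end at board x≈0.145, outer side at y≈0.177, angle 0.003 rad. That mirrors the right guide. One final check with the arm further off.

Emit:
play_rows --steps '[{"x":0,"y":0,"z":-0.05,"rx":0,"ry":0,"rz":0},{"x":0,"y":0,"z":-0.05,"rx":0,"ry":0,"rz":0},{"x":-0.05,"y":0,"z":0,"rx":0,"ry":0,"rz":0},{"x":-0.05,"y":0,"z":0,"rx":0,"ry":0,"rz":0},{"x":-0.05,"y":0,"z":0,"rx":0,"ry":0,"rz":0},{"x":-0.05,"y":0,"z":0,"rx":0,"ry":0,"rz":0},{"x":-0.05,"y":0,"z":0,"rx":0,"ry":0,"rz":0},{"x":0,"y":0,"z":0,"rx":0,"ry":0,"rz":0},{"x":0,"y":0,"z":0,"rx":0,"ry":0,"rz":0}]'

```text
clock: 25.6
eef_pos: [0.4218, -0.3805, 0.1917]
ee_rot: [-2.255, -2.187, -0.001]
contact_force: [-0.2, 0.2, -0.7]
finger_gap: 0.006
```

```bash
python3 - <<'E'
from chk import *
go('v16.png')
p,d=grab_frame('top');P=cloud('top',d)
v,u=np.nonzero((P[...,2]>.04)&(P[...,2]<.056)); w=ray('top',np.c_[u,v],.048); w=w[np.hypot(*(w-[.535,.37]).T)<.05]
print('ram',len(w),cv2.fitEllipse(cv2.convexHull((w*1000).astype(np.float32))))
v,u=np.nonzero((P[...,2]>.027)&(P[...,2]<.045)); w=ray('top',np.c_[u,v],.035); w=w[np.hypot(*(w-[.535,.37]).T)<.12]
print('tin',len(w),cv2.fitEllipse(cv2.convexHull((w*1000).astype(np.float32))))
E
```

```text
[ 0.42183806 -0.3805283   0.19168768]
guide brd 903 [-0.05598454  0.14807032] [0.14447829 0.17529125] ctr [0.04424688 0.16168079] ang 0.0024504412
guide brd 977 [-0.05664362 -0.17661212] [ 0.14196058 -0.14659292] ctr [ 0.04265848 -0.16160252] ang 0.0005159689
ram 195 ((533.6026000976562, 371.0877380371094), (62.59163284301758, 65.62422180175781), 161.95164489746094)
tin 1427 ((535.1360473632812, 368.6826171875), (179.57083129882812, 180.04820251464844), 127.2162857055664)
```

View pics/v16.png

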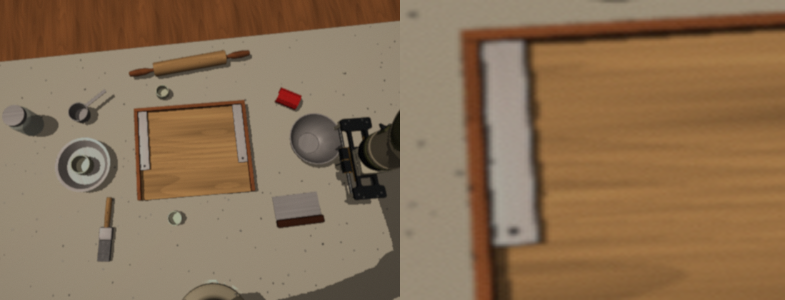

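```bash
python3 -c "
from plant import *
print(job_done())"
```

```text
the job is handed in; nothing more can be done
None
```

The job is handed in at about 26 s on the robot's clock: the ramekin is in the pie tin and the loose guide is in the back left corner. No verdict came back.

- **Ramekin:** I gripped it from outside at 64 mm, lowered it until it touched the tin floor, and released it. It stands upright about 3 mm from the tin's centre, and the tin has not moved.
- **Loose guide:** I slid it sideways with both open fingers until it met the left side at about 7 N. I then pushed its front end towards the back with the fingers closed. Last top-view check, in the board frame:

| | x (m) | y (m) | angle (rad) |
|---|---|---|---|
| Loose guide | 0.044 | 0.162 | 0.002 |
| Right-hand guide (not touched) | 0.043 | -0.162 | 0.0005 |

- **Everything else:** the other objects look unmoved in the last top picture, and the arm is clear of everything.

Two readings disagreed:
- **Tool height:** the reported tool height was about 37 mm lower than the cameras showed. My first grip closed on nothing above the ramekin, so I used the camera heights from then on.
- **Back contact:** the force never rose clearly at the back of the board; it stayed at 6–8 N. That the guide sits against the back therefore rests on the camera measurement, good to about 2 mm, and on the match with the right-hand guide.

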